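Flash-cure the wax piece, then open the cabinet

ROBOT

A 6-joint arm with a two-finger parallel gripper is mounted at the origin on a cart in front of the work surface, level with it; the furniture and walls round the work are solid. World frame = base frame: x ahead of the robot, y to its left, z up, the work surface at z = 0. Lengths are in mm, angles in degrees, forces in N, time in s.
With the tool pointing down it reaches from about 350 to 850 mm from the base axis. Payload 8.1 kg.
Tool frame: the origin (TCP) lies midway between the tips of the shut fingers; the grasp point (between the pads) lies 19 mm behind it; z points along the fingers, y is the direction in which the jaws open and shut (so a half turn about z gives the same grasp; the last joint's range is limited). The gripper opens to 85 mm and grips with 20 to 120 N. Pads are 22 mm wide; open, the fingers measure 114 mm over their backs; the gripper's body (76 mm by 85 mm) begins 54 mm behind the grasp point. The pads swing forward as they close: fully open they stand 13 mm farther back than shut.
Start: joints at [-81.326, 7.471, 85.268, -0, 87.261, -4.893], TCP at [140.776, -583.256, 231.292] pointing down, gripper open.
Joint ranges: [-169.43, 169.43], [-51.17, 129.36], [1.28, 143.12], [-76.62, 256.62], [0, 156.53], [-152.29, 152.29]. Speed limits (degrees/s): [136.94, 136.94, 159.86, 180, 180, 180].

INTERFACE

Orientations are given as [roll, pitch, yaw] about the fixed x, y, z axes, in that order (R = Rz(yaw) Ry(pitch) Rx(roll)).
In Python, from bench import r gives the robot as it stands.
- The arm moves only by the tool carry_out, never from a script. Its argument "increments" is a list of rows, each a list of 3 entries, a list of its own where there are three numbers: the shift along the tool's x, y, z in m, then the turn, a rotation vector about the tool's x, y, z in rad, then the closure, from 0 (fully open) to 1 (shut). A call has 1 to 12 rows; each row shifts and turns the pose as measured when the row begins, along the tool's axes as they then stand; what a row does not reach is not made up. A row lasts 1/10 s, in which the tool goes at most 50 mm and 8.59 degrees, less where a joint would pass 70% of its speed; a pose out of reach is approached as far as the arm can. A call with a gripper value outside its range is refused whole. The fingers move at their own pace and stop on an object; "newtons" is the grip in N (left out, the last holds). Time passes only in rows, so rows that do not move let the fingers close. It gives the time, the measured TCP pose, the force and the opening at its end, in the units of the state.
- r.sense(): the state, without advancing time (a new reading comes with each control period).
- r.snapshot(name): name is "scene" or "side" or "wrist"; returns a dict with "image" (420x560x3 uint8, blue, green, red), "vertical_fov" (degrees; the focal length in pixels is half the picture's height over the tangent of half this angle, whatever the lens; pixels are square), "cx", "cy" (the principal point, pixels), "rvec" (rotation vector, rad) and "tvec" (3), from world to camera coordinates, as OpenCV has them. Camera axes: x right, y down, z forward; pixel columns grow to the right and rows downward; lengths in mm; the calibration is good to about 2 mm. The wrist camera is an equidistant fisheye: a pixel r from the principal point sees the ray r / f radians off the axis. A picture is of the moment at which its call begins. There is no depth.
- r.hand_in(): hands the job in, once; it reports no verdict.
The state is a dict: "time": time; "joint_pos": joint angles; "qd": joint speeds; "joint_efforts": joint torques, N m; "tool_pos": TCP position; "tcp_rot": TCP orientation; "ft_force": force on the tool from outside, world axes, zero at the start; "wrist_torque": the same for the moment, N m; "finger_gap": finger opening in mm.
Only numpy, scipy, OpenCV 4.12 (cv2) and the standard library are available. Lean on these libraries where they do the work, as an engineer would, in place of code of your own. Each camera call takes 0.05 s, during which the arm holds its last target.

TASK

Get the piece in the little curing cabinet cured. First lay the hammer that blocks the cabinet's door flat in the wooden tool tray; then, with the door still shut, hold the round button on the control box fully down for four to five seconds in one go and let it come up; then swing the cabinet door, whose handle is an upright post, wide open to about a right angle, so the piece can cool. Do not press the square button, and leave the spirit lamp and the gas torch standing where they are.

Things in the scene. Friction and masses are not known exactly. Their poses are not given: they have to be found in the camera images.
- cabinet: Grey curing cabinet fixed on the bench, 140 mm deep (x), 160 mm wide (y), 120 mm high; origin at the centre of its underside. Its x axis points from the door into the cabinet, so the door is the face on its -x side; y is towards the hinge. A wax piece lies fixed inside.
- door (a joint): Angle in rad of the cabinet's door (156 mm wide, 12 mm thick, with a window, lower edge 12 mm above the bench): 0 shut, grows as it swings out towards the cabinet's -x side, end stop 1.8. Light friction hinge without latch or spring: it stays where it is left.
- door_hinge (a point): Point on the door's vertical hinge axis, at the left front edge of the cabinet (its -x, +y corner), 105 mm above the bench. Seen from above, the door opens clockwise about it.
- door_post (a point): Grip point on the door's handle, an upright round steel post 12 mm thick, its axis 45 mm out from the door's outer face (57 mm out from the hinge axis's plane), 142 mm from the hinge along the door, near the free edge. The point is 105 mm above the bench; the post's top is at 132 mm. From 72 mm up, the post stands free and can be pinched from above at any yaw; below that two stand-offs join it to the door. Moves with the door.
- control_box: Aluminium control box fixed on the bench, 130 mm (x) by 85 mm (y) by 45 mm high; origin at the centre of its underside. On its top, in a row along its x axis: the round button at x = +40 mm and the square button at x = -40 mm. A small slot with a creeping pointer is on its -x end face. It and the tool tray stand to the left of the cabinet, either of them nearer to it.
- jog_button_top (a point): Centre of the top face of the round steel push button, 28 mm across, 67 mm above the bench when up. Pressed straight down; the black collar round it is 44 mm across and ends 10 mm below the button's top.
- jog_button (a joint): Travel of the round button in m: 0 up, 0.006 fully down. Momentary, spring-return: it takes 1.5 N to start and about 5 N to push it fully down, where it stops hard. It counts as down from 0.004.
- square_button_top (a point): Centre of the top face of the square steel button, 28 mm a side, 67 mm above the bench when up; not to be pressed.
- square_button (a joint): Travel of the square button in m: 0 up, 0.006 fully down.
- pointer (a joint): Exposure pointer, a small steel finger in a horizontal slot on the -x end face of the control box: its travel in m from the slot's +y end, starts at 0, at most 0.05. Creeps up while the round button is down (reads about 0.025 after four seconds fully down) and creeps slowly back once it is up; starts at 0. Past 0.043 (about 7 s) the piece is spoilt.
- tool_tray: Open plywood tray fixed on the bench, outside 225 mm long (x) by 115 mm wide (y), walls 5 mm thick and 24 mm high, inner floor 5 mm above the bench; origin at the centre of its underside.
- hammer_grip (a point): Balance point of a small hammer lying flat in front of the cabinet door, 13 mm above the surface it lies on. The hammer is 184 mm long along this point's y axis, wooden handle towards +y (end 114 mm from the point), steel head towards -y (end 66 mm from the point; head 62 mm across by 26 mm by 26 mm high). The handle is about 18 mm wide (x) and lies 4 to 22 mm above the surface. 0.21 kg, varies.
- spirit_lamp: White glass spirit lamp, 68 mm across, 80 mm high, loose bystander; origin at the centre of its underside.
- gas_torch: Black gas torch standing upright, 49 by 53 mm, 181 mm high, loose bystander; origin at the centre of its underside.

How it is judged (in metres and radians):
On the way, in this order (a step that is already met when the one before it is completed fails the run):
1. the hammer lies flat in the tool tray, let go, the door still shut (x of hammer_grip in the frame of tool_tray between -0.06 and 0.06 m and y of hammer_grip in the frame of tool_tray between -0.045 and 0.045 m and height (world z) of hammer_grip between 0.008 and 0.026 m and angle between hammer_grip's own z axis and vertical below 0.2 rad and contact force between the fingers and hammer below 0.1 N and linear speed of hammer below 0.05 m/s and value of joint door below 0.1 rad), for 0.2 s.
2. the round button is held down without a break for at least 3.6 s, the door shut (value of joint jog_button above 0.004 m and value of joint door below 0.1 rad), for 3.6 s.
3. the round button is released and up, the door still shut (value of joint jog_button below 0.001 m and value of joint door below 0.1 rad), for 0.2 s.
4. the door is swung open past 1.25 rad (value of joint door above 1.25 rad), for 0.2 s.
At the end, for the whole second after the job is handed in: The door stands open by more than 1.25 rad (72 degrees) and is at rest, the round button is up, and the hammer lies at rest, flat (within 0.2 rad) in the tray with its balance point within 60 mm (along) and 45 mm (across) of the tray's centre (value of joint door above 1.25 rad and velocity of joint door between -0.05 and 0.05 rad/s and value of joint jog_button below 0.001 m and x of hammer_grip in the frame of tool_tray between -0.06 and 0.06 m and y of hammer_grip in the frame of tool_tray between -0.045 and 0.045 m and height (world z) of hammer_grip between 0.008 and 0.026 m and angle between hammer_grip's own z axis and vertical below 0.2 rad and linear speed of hammer below 0.03 m/s); the robot touches nothing.
It fails at once if the square button is pressed (value of joint square_button above 0.003 m).
It fails at once if the piece is over-exposed: the exposure pointer passes 0.043 m (the round button held more than about 7 s in all) (value of joint pointer above 0.043 m).
It fails at once if the spirit lamp or the gas torch is pushed more than 30 mm or knocked over (distance of any of spirit_lamp, gas_torch from where it was at the start of the episode above 0.03 m or angle between any of spirit_lamp, gas_torch's own z axis and vertical above 0.35 rad).
It also fails if it takes over 72 s, if anything falls off the work surface, if the arm or the gripper's body presses on something with over 40 N, if the wrist force passes 120 N, or if a joint passes its speed limit or range.

## Working session

There is one attempt and no reset: what is moved stays moved. The work goes in short steps, Python scripts to look and compute and a tool call to move; the robot and the scene stay as the last step left them, time stands still between calls to the robot, and variables do not carry over. Pictures are saved under pics/ and viewed, and the job is handed in when it is done.

Besides the shell and the picture viewer there is one more tool, called after "Emit:" as a command line: name --argument value ..., lists and objects as JSON in quotes. carry_out: Moves the arm, as the interface text tells. Its arguments: {"type":"object","properties":{"increments":{"type":"array"},"newtons":{"type":"number"}},"required":["increments"]}

```bash
mkdir -p pics; ls; python3 - <<'E'
from bench import r
import cv2
print(r.sense())
for n in ["scene","side","wrist"]:
    s=r.snapshot(n); cv2.imwrite(f"pics/{n}0.png",s["image"]); print(n,{k:v for k,v in s.items() if k!="image"})
E
```

```text
pics
{'time': 0.0, 'joint_pos': array([-8.13237071e+01,  7.51381973e+00,  8.53304409e+01,  1.24241705e-03,
        8.72618871e+01, -4.89197089e+00]), 'qd': array([ 0.03696338,  0.04170127, -0.00899099,  0.01033222,  0.02511712,
       -0.00186004]), 'joint_efforts': array([ 7.40130508e-04, -5.69405365e+01, -5.00544262e+01, -9.44805424e-05,
        1.48853171e-02,  5.93620598e-06]), 'tool_pos': array([ 140.71832343, -582.69172344,  230.24673667]), 'tcp_rot': array([-1.79894345e+02, -1.02883444e-02,  1.35681938e+01]), 'ft_force': array([ 0.41375281, -0.00469315,  0.43493071]), 'wrist_torque': array([-0.04684722,  0.02545654,  0.01617735]), 'finger_gap': 85.43022665313036}
scene {'vertical_fov': 47.573347551763426, 'cx': 282.90267399607325, 'cy': 211.49441306409545, 'rvec': array([ 0.85253238, -2.54621788,  1.09218355]), 'tvec': array([483.66485541, 250.72446421, 824.03745549])}
side {'vertical_fov': 47.03039059273652, 'cx': 279.53674087950526, 'cy': 207.74114483321316, 'rvec': array([ 2.19118716,  0.87597776, -0.3942381 ]), 'tvec': array([-432.50420585, -166.05800409, 1450.11970725])}
wrist {'vertical_fov': 65.70646984690485, 'cx': 274.0791898413651, 'cy': 215.5380196593002, 'rvec': array([-2.28963067,  1.80170473,  0.25466578]), 'tvec': array([-599.93135696,  -35.49043597,  379.09010919])}
```

View pics/scene0.png

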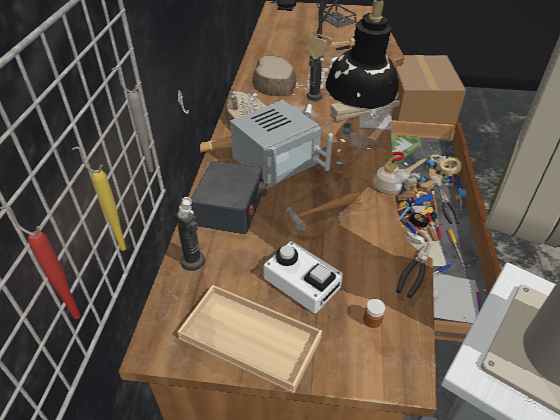

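View pics/side0.png

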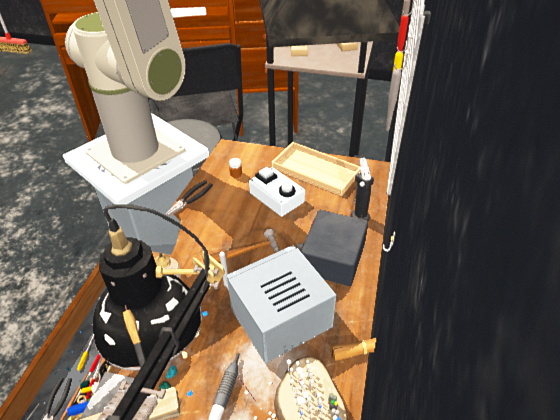

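View pics/wrist0.png

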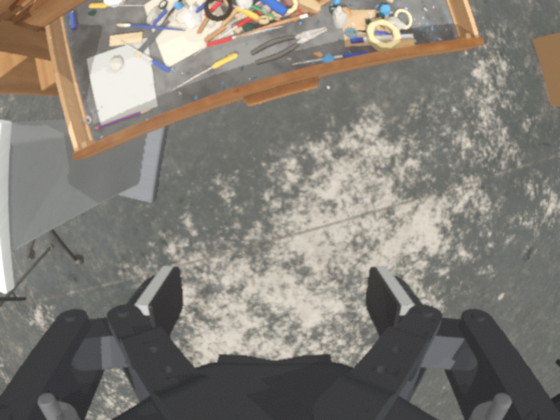

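```bash
cat > h.py <<'E'
import numpy as np, cv2
from scipy.spatial.transform import Rotation as R
def cam(s):
    f=210/np.tan(np.radians(s["vertical_fov"]/2)); return f,R.from_rotvec(s["rvec"]).as_matrix(),np.array(s["tvec"])
def unproj(s,u,v,z,fish=False):
    f,M,t=cam(s); a=np.array([(u-s["cx"])/f,(v-s["cy"])/f])
    if fish:
        th=np.hypot(*a); d=np.array([*(a/th*np.sin(th)),np.cos(th)]) if th>1e-9 else np.array([0,0,1.])
    else: d=np.array([*a,1])
    c=-M.T@t; w=M.T@d; return c+w*(z-c[2])/w[2]
def proj(s,P,fish=False):
    f,M,t=cam(s); p=(M@np.atleast_2d(P).T).T+t
    if fish:
        rr=np.hypot(p[:,0],p[:,1]); th=np.arctan2(rr,p[:,2]); return np.c_[s["cx"]+f*th*p[:,0]/rr, s["cy"]+f*th*p[:,1]/rr]
    return p[:,:2]/p[:,2:]*f+[s["cx"],s["cy"]]
E
python3 - <<'E'
from bench import r
from h import *
import pickle
s=r.snapshot("scene"); d=r.snapshot("side"); pickle.dump((s,d),open("s0.pkl","wb"))
def crop(im,x0,y0,x1,y1,k,n): cv2.imwrite(n,cv2.resize(im[y0:y1,x0:x1],None,fx=k,fy=k,interpolation=cv2.INTER_CUBIC))
crop(s["image"],170,90,430,285,3,"pics/c1.png")
crop(s["image"],170,230,370,390,4-0,"pics/c2.png")
crop(d["image"],200,130,400,280,4,"pics/c3.png")
for n,c in (("s",s),("d",d)): f,M,t=cam(c); print(n,-M.T@t)
E
```

```text
s [137.98444143 631.3545253  747.1170823 ]
d [1130.21386971 -536.11895999  867.56866218]
```

View pics/c1.png

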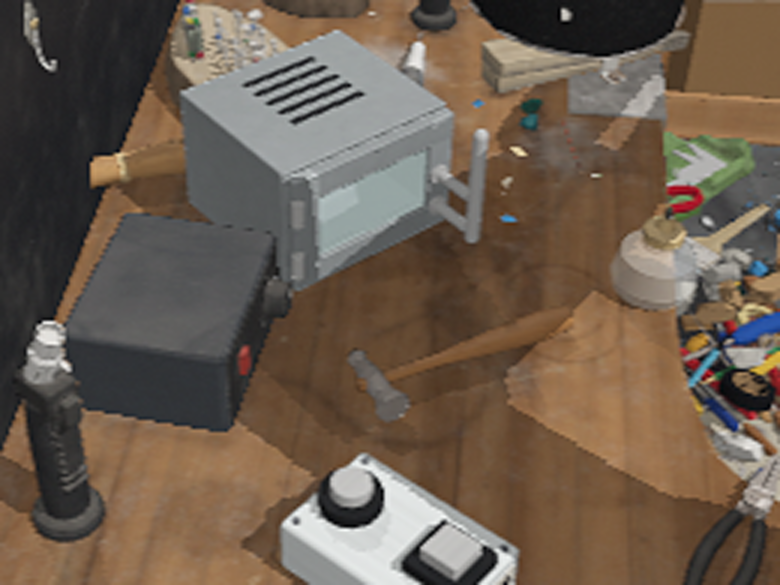

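View pics/c2.png

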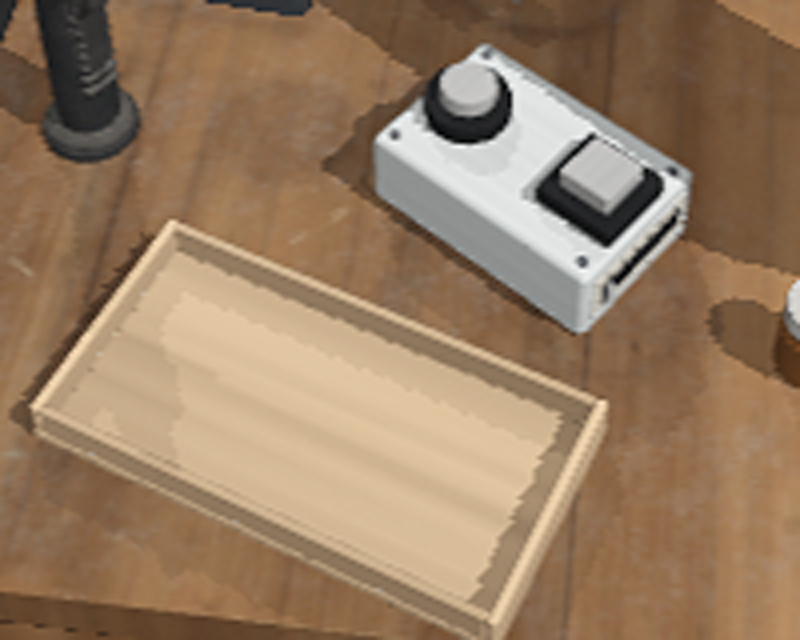

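View pics/c3.png

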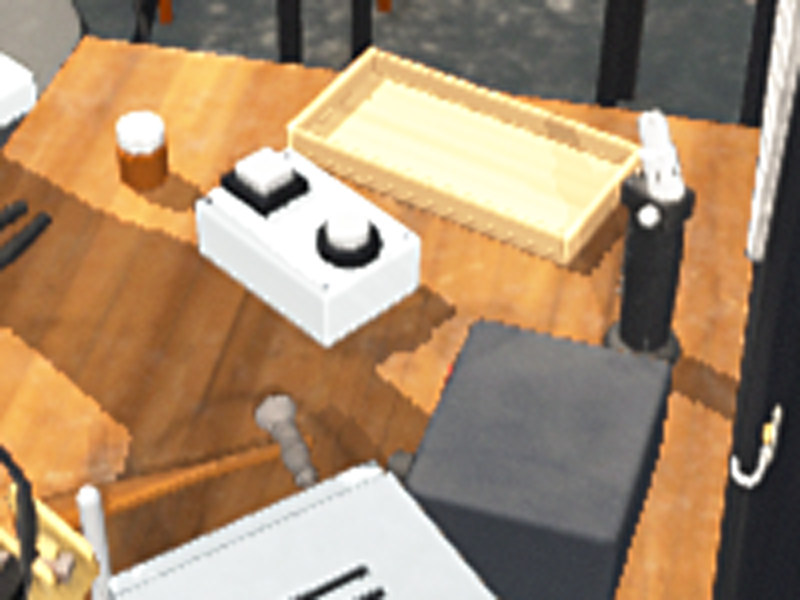

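```bash
python3 - <<'E'
from h import *
import pickle
s,d=pickle.load(open("s0.pkl","rb"))
def A(n,x,y,z,ox,oy,k,c=s):
    p=unproj(c,ox+(x+.5)/k-.5,oy+(y+.5)/k-.5,z); print(n,p.round(1)); return p[:2]
T=[A("tray",x,y,24,170,230,4) for x,y in((175,222),(607,403),(490,628),(33,407))]
print("tray c",np.mean(T,0),[np.linalg.norm(T[i]-T[i-1]) for i in range(4)], [np.degrees(np.arctan2(*(b-a)[::-1])) for a,b in((T[0],T[1]),(T[3],T[2]))])
a=A("round",470,87,67,170,230,4); b=A("square",603,170,67,170,230,4); print(np.linalg.norm(a-b),np.degrees(np.arctan2(*(a-b)[::-1])))
A("round side",350,232,67,200,130,4,d);A("square side",267,167,67,200,130,4,d)
A("ham head e1",357,352,22,170,90,3);A("e2",392,405,22,170,90,3);A("handle end",573,316,13,170,90,3);A("neck",392,380,14,170,90,3)
A("sideh head e1",275,410,22,200,130,4,d);A("e2",307,478,15,200,130,4,d)
A("post top",481,133,132,170,90,3);A("post top side",89,490,132,200,130,4,d)
for q in((183,95),(337,30),(452,110),(282,180)):A("cab",*q,120,170,90,3)
A("lamp",655,290,0,170,90,3);A("torch",68,515,0,170,90,3)
A("darkbox",275,240,100,170,90,3)
E
```

```text
tray [571.4 263.4  24. ]
tray [354.3 222.2  24. ]
tray [334.7 335.8  24. ]
tray [552.  374.2  24. ]
tray c [453.11763101 298.8719751 ] [np.float64(112.5235053207031), np.float64(220.8962197553956), np.float64(115.2887948583143), np.float64(220.6785803622376)] [np.float64(-169.2513613939208), np.float64(-169.9684723822149)]
round [488.7 141.9  67. ]
square [410.4 145.7  67. ]
78.37628096570356 -2.7934577894181167
round side [496.  137.1  67. ]
square side [411.4 147.4  67. ]
ham head e1 [587.3   1.7  22. ]
e2 [534.6  31.2  22. ]
handle end [ 484.2 -140.    13. ]
neck [554.    3.4  14. ]
sideh head e1 [540.1  23.7  22. ]
e2 [588.2   1.8  15. ]
post top [ 587.6 -153.   132. ]
post top side [ 587.7 -153.7  132. ]
cab [812.1 -69.1 120. ]
cab [ 774.8 -222.1  120. ]
cab [ 631.4 -181.   120. ]
cab [679.9 -28.5 120. ]
lamp [ 453.7 -220.9    0. ]
torch [661.3 232.5   0. ]
darkbox [656.   10.2 100. ]
```

```bash
cat >> h.py <<'E'
def tri(s,a,d,b):
    rows=[]
    for c,(u,v) in((s,a),(d,b)):
        f,M,t=cam(c); P=np.c_[M,t]; x=(u-c["cx"])/f;y=(v-c["cy"])/f
        rows+= [x*P[2]-P[0],y*P[2]-P[1]]
    rows=np.array(rows); return np.linalg.lstsq(rows[:,:3],-rows[:,3],rcond=None)[0]
E
python3 - <<'E'
from h import *
import pickle
s,d=pickle.load(open("s0.pkl","rb"))
q=lambda x,y:(170+x/3,90+y/3); w=lambda x,y:(200+x/4,130+y/4)
print("lamp body",tri(s,(372,35),d,(125,250)),"lamp rim",tri(s,(362,85),d,(145,330)))
print("box far-right",tri(s,q(275,238),d,w(408,490)))
print("box near-right",tri(s,q(215,350),d,w(478,322)))
print("box near-left",tri(s,q(68,330),d,w(668,362)))
print("post",tri(s,q(481,133),d,w(89,488)))
for n,P in dict(hinge=[679.5,-31,105],cabfl=[680,-28,120],grip=[537,-35,22],hend=[537-52,-35-101,13],lamp=[454,-221,0]).items(): print(n,proj(s,P),proj(d,P))
print(unproj(s,170+215/3,90+425/3,0),unproj(s,170+283/3,90+290/3,60))
E
```

```text
lamp body [ 601.1807042  -339.06723138  295.67791326] lamp rim [ 633.22395802 -370.1587166   143.40933084]
box far-right [674.52569294  -9.34103867  79.39216593]
box near-right [623.31690535 113.81476898  86.09654642]
box near-left [720.96242458 160.75459426  84.89283978]
post [ 587.03781818 -152.80785605  131.3320439 ]
hinge [[264.61765612 154.67163446]] [[295.93180361 251.22447026]]
cabfl [[263.46098177 149.75895453]] [[297.16136584 245.76527312]]
grip [[316.66088229 207.37975716]] [[249.97304508 244.53305995]]
hend [[359.48448165 195.75780382]] [[203.3053719  259.22937205]]
lamp [[387.89772787 186.2620301 ]] [[166.49734221 276.51034549]]
[635.72815261 107.54640698   0.        ] [645.35353605  14.43361025  60.        ]
```

Emit:
carry_out --increments '[[[0.035,-0.03,0.002],[0,0,0],0],[[0.035,-0.03,0.002],[0,0,0],0],[[0.035,-0.03,0.002],[0,0,0],0],[[0.035,-0.03,0.002],[0,0,0],0],[[0.035,-0.03,0.002],[0,0,0],0],[[0.035,-0.03,0.002],[0,0,0],0],[[0.035,-0.03,0.002],[0,0,0],0],[[0.035,-0.03,0.002],[0,0,0],0],[[0.035,-0.03,0.002],[0,0,0],0],[[0.035,-0.03,0.002],[0,0,0],0],[[0.035,-0.03,0.002],[0,0,0],0],[[0.035,-0.03,0.002],[0,0,0],0]]' --newtons 60

```text
time: 1.45
tool_pos: [472.8, -122.2, 205.0]
tcp_rot: [179.9, -0.1, 13.0]
ft_force: [1.1, 0.2, -0.2]
finger_gap: 85.7
```

Emit:
carry_out --increments '[[[0.035,-0.03,0.002],[0,0,0],0],[[0.035,-0.03,0.002],[0,0,0],0],[[0,0,0],[0,0,-0.145],0],[[0,0,0],[0,0,-0.145],0],[[0,0,0],[0,0,-0.145],0],[[0,0,0],[0,0,-0.145],0],[[0,0,0],[0,0,-0.145],0],[[0,0,0],[0,0,-0.145],0],[[0,0,0],[0,0,0],0]]'

```text
time: 2.35
tool_pos: [531.5, -35.9, 199.2]
tcp_rot: [180.0, -0.1, 64.6]
ft_force: [-1.0, 0.7, -0.3]
finger_gap: 85.3
```

```bash
python3 - <<'E'
from bench import r
from h import *
import pickle
print(r.sense()["tool_pos"],r.sense()["tcp_rot"],r.sense()["joint_pos"])
w=r.snapshot("wrist"); pickle.dump(w,open("w1.pkl","wb")); cv2.imwrite("pics/w1.png",w["image"])
print(proj(w,[[537,-35,22],[485,-136,13],[563,15,22]],True))
E
```

```text
[531.46066242 -35.89795915 199.2151783 ] [ 1.79974083e+02 -8.97311950e-02  6.46113393e+01] [-9.43442618e+00 -2.05473764e+00  9.84594826e+01  7.96558244e-02
  8.35456777e+01  1.59453348e+01]
[[277.7326404  191.57067646]
 [274.03563125 287.92194872]
 [279.96588507 135.25552765]]
```

View pics/w1.png

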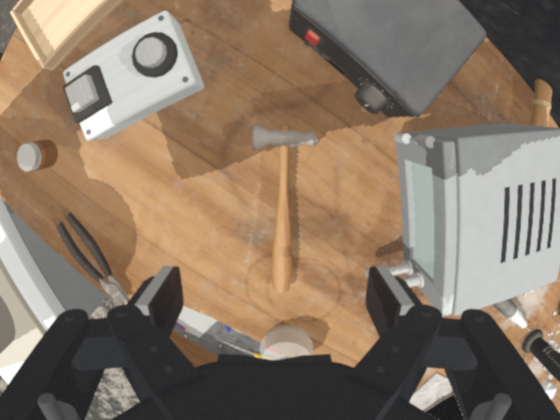

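```bash
python3 - <<'E'
from h import *
import pickle
w=pickle.load(open("w1.pkl","rb"))
he=unproj(w,282,291,16,True)[:2]; hc=unproj(w,285.5,139,20,True)[:2]
d=he-hc; print(he,hc,np.linalg.norm(d),np.degrees(np.arctan2(d[1],d[0]))+180)
u=d/np.linalg.norm(d); print(he-114*u,hc+53*u)
for n,p in dict(round=(152,53),sq=(83,93)).items(): print(n,unproj(w,*p,67,True))
print("post",unproj(w,385,272,132,True), unproj(w,416,283,132,True))
E
```

```text
[ 492.15250294 -142.05905288] [566.34687028   9.2635891 ] 168.5329229548404 63.88101947671241
[542.33947963 -39.7005292 ] [543.01432848 -38.3241456 ]
round [495.38564668 134.20703532  67.        ]
sq [417.96800072 139.84171628  67.        ]
post [ 592.19674127 -102.67476132  132.        ] [ 612.75146792 -124.49629698  132.        ]
```

Emit:
carry_out --increments '[[[0.002,0.009,0.035],[0,0,0.012],0],[[0,0,0.035],[0,0,0],0],[[0,0,0.035],[0,0,0],0],[[0,0,0.035],[0,0,0],0],[[0,0,0.02],[0,0,0],0],[[0,0,0.015],[0,0,0],0],[[0,0,0],[0,0,0],0]]'

```text
time: 3.1
tool_pos: [543.1, -38.5, 20.3]
tcp_rot: [179.7, -0.2, 61.6]
ft_force: [0.5, 0.5, -0.8]
finger_gap: 85.4
```

```bash
python3 - <<'E'
from bench import r
from h import *
print(r.sense()["tool_pos"],r.sense()["tcp_rot"],r.sense()["ft_force"])
w=r.snapshot("wrist"); cv2.imwrite("pics/w2.png",w["image"])
E
```

```text
[543.06423177 -38.50194599  20.27555472] [179.68786649  -0.18715381  61.56046711] [ 0.46463338  0.54707729 -0.79964227]
```

View pics/w2.png

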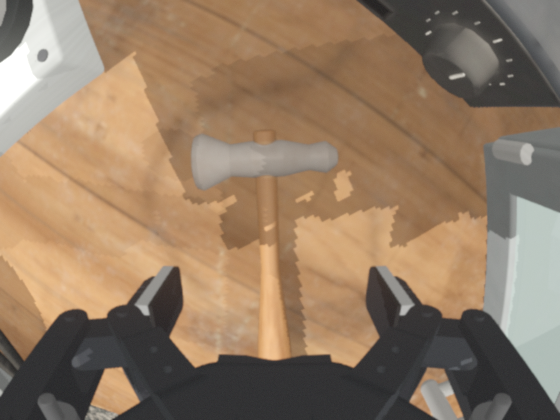

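Emit:
carry_out --increments '[[[0,0,0.01],[0,0,-0.03],0],[[0,0,0.006],[0,0,0],0.3],[[0,0,0],[0,0,0],1],[[0,0,0],[0,0,0],1],[[0,0,0],[0,0,0],1],[[0,0,0],[0,0,0],1],[[0,0,0],[0,0,0],1],[[0,0,0],[0,0,0],1]]'

```text
time: 3.95
tool_pos: [547.7, -39.2, 9.5]
tcp_rot: [179.2, -0.3, 63.2]
ft_force: [-0.9, 0.3, -2.0]
finger_gap: 16.4
```

Emit:
carry_out --increments '[[[0,0,0],[0,0,0],1],[[0,0,-0.015],[0,0,0],1],[[0,0,-0.025],[0,0,0],1],[[0,0,-0.03],[0,0,0],1],[[0,0,-0.03],[0,0,0],1],[[0,0,-0.03],[0,0,0],1],[[0,0,-0.02],[0,0,0],1],[[0,0,0],[0,0,0],1]]'

```text
time: 4.75
tool_pos: [543.5, -38.8, 168.9]
tcp_rot: [179.3, -0.3, 63.2]
ft_force: [0.3, 0.1, -2.5]
finger_gap: 16.1
```

```bash
python3 - <<'E'
from bench import r
from h import *
q=r.sense()
print(q["tool_pos"],q["tcp_rot"],q["ft_force"],q["wrist_torque"],q["finger_gap"],q["joint_pos"])
w=r.snapshot("scene"); cv2.imwrite("pics/s2.png",w["image"])
w=r.snapshot("wrist"); cv2.imwrite("pics/w3.png",w["image"])
E
```

```text
[543.47733042 -38.81014687 168.91894602] [179.31597882  -0.28466076  63.18868588] [ 0.31683647  0.13000572 -2.48816219] [-0.01170844  0.01891565  0.03945596] 16.114539223349446 [-9.52264810e+00  3.83613322e-01  9.92673450e+01  6.96441816e-02
  7.96113361e+01  1.72782477e+01]
```

View pics/s2.png

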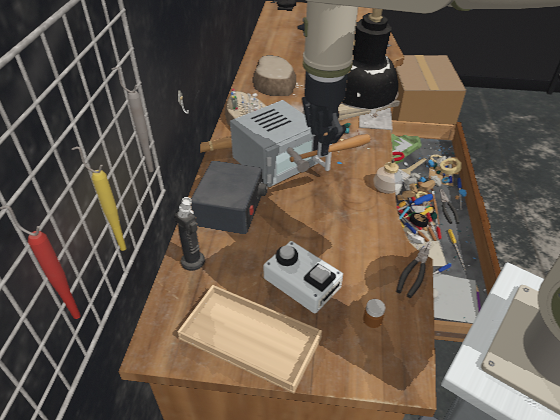

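View pics/w3.png

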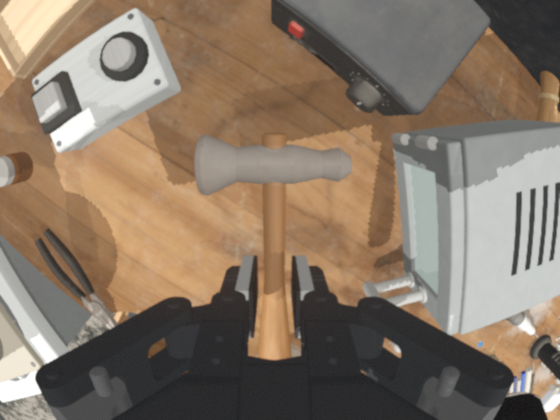

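Emit:
carry_out --increments '[[[0.0275,-0.0215,0],[0,0,0],1],[[0.0275,-0.0215,0],[0,0,0],1],[[0.0275,-0.0215,0],[0,0,0],1],[[0.0275,-0.0215,0],[0,0,0],1],[[0.0275,-0.0215,0],[0,0,0],1],[[0.0275,-0.0215,0],[0,0,0],1],[[0.0275,-0.0215,0],[0,0,0],1],[[0.0275,-0.0215,0],[0,0,0],1],[[0.0275,-0.0215,0],[0,0,0],1],[[0.02,-0.0155,0],[0,0,0],1],[[0,0,0],[0,0,0],1]]'

```text
time: 5.95
tool_pos: [459.7, 302.4, 139.9]
tcp_rot: [-178.9, 1.2, 62.9]
ft_force: [-0.0, -1.5, -4.0]
finger_gap: 16.2
```

Emit:
carry_out --increments '[[[0,0,0],[0,0,0.12],1],[[0,0,0],[0,0,0.12],1],[[0,0,0],[0,0,0.12],1],[[0,0,0],[0,0,0.12],1],[[0,0,0],[0,0,0.12],1],[[0,0,0],[0,0,0.12],1],[[0,0,0],[0,0,0.12],1],[[0,0,0],[0,0,0],1]]'

```text
time: 6.75
tool_pos: [450.7, 294.5, 122.8]
tcp_rot: [179.3, 3.1, 12.9]
ft_force: [0.4, -0.4, -2.6]
finger_gap: 15.8
```

Emit:
carry_out --increments '[[[0.013,-0.001,0],[0.012,0.054,0.045],1],[[0.012,-0.001,0],[0,0,0],1],[[0,0,0],[0,0,0],1]]'

```text
time: 7.05
tool_pos: [473.1, 299.0, 117.5]
tcp_rot: [179.8, 0.3, 10.9]
ft_force: [-0.1, -0.4, -2.8]
finger_gap: 16.5
```

```bash
python3 - <<'E'
from bench import r
from h import *
import pickle
q=r.sense()
print(q["tool_pos"],q["tcp_rot"],q["ft_force"],q["finger_gap"],q["joint_pos"])
w=r.snapshot("wrist"); cv2.imwrite("pics/w4.png",w["image"]); pickle.dump(w,open("w4.pkl","wb"))
E
```

```text
[473.13762719 299.04451742 117.54937275] [179.79624891   0.28769801  10.85069021] [-0.14739847 -0.35515769 -2.83071814] 16.487231152212896 [ 27.12157674   6.36272197  98.62097984  -0.1188481   75.3495897
 106.30076857]
```

View pics/w4.png

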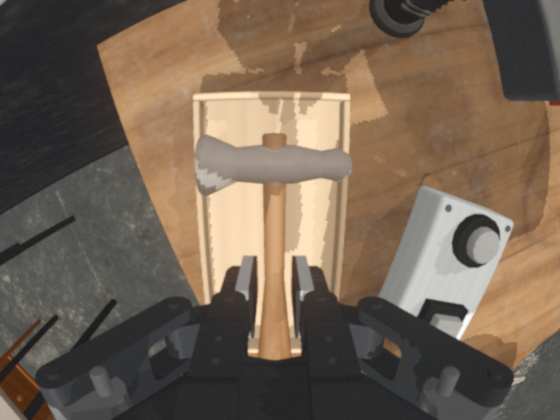

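```bash
python3 - <<'E'
from h import *
import pickle
w=pickle.load(open("w4.pkl","rb"))
a=unproj(w,193,94,24,True);b=unproj(w,350,94,24,True);print(a,b,np.linalg.norm(a-b),(a+b)/2)
v=(b-a)[:2];print(np.degrees(np.arctan2(v[1],v[0]))+90)
m=(a+b)[:2]/2; n=np.array([v[1],-v[0]])/np.linalg.norm(v); print("center",m+n*112.5,m-n*112.5)
print("round",unproj(w,482,245,67,True),unproj(w,445,328,67,True))
E
```

```text
[554.66660349 373.37208233  24.        ] [575.93844416 261.54607083  24.        ] 113.83122618045056 [565.30252383 317.45907658  24.        ]
10.770279220073533
center [454.78428805 296.43600448] [675.82075961 338.48214868]
round [494.42475559 144.20679924  67.        ] [420.5612784  146.79429261  67.        ]
```

Emit:
carry_out --increments '[[[0.003,-0.001,0.02],[0,0,0],1],[[0,0,0.025],[0,0,0],1],[[0,0,0.025],[0,0,0],1],[[0,0,0.01],[0,0,0],1],[[0,0,0],[0,0,0],1]]'

```text
time: 7.6
tool_pos: [472.4, 298.3, 33.6]
tcp_rot: [179.7, 0.6, 11.4]
ft_force: [-0.3, -0.7, -2.1]
finger_gap: 15.8
```

Emit:
carry_out --increments '[[[0.004,-0.003,0.006],[0,0.01,0],1],[[0,0,0.005],[0,0,0],1],[[0,0,0.004],[0,0,0],1],[[0,0,0.002],[0,0,0],1],[[0,0,0],[0,0,0],1]]'

```text
time: 8.1
tool_pos: [477.9, 303.4, 18.7]
tcp_rot: [179.8, -0.3, 11.5]
ft_force: [-0.3, 0.1, -3.5]
finger_gap: 16.6
```

Emit:
carry_out --increments '[[[0,0,0.003],[0,0,0],1],[[0,0,0.002],[0,0,0],1],[[0,0,0],[0,0,0],1]]'

```text
time: 8.4
tool_pos: [478.7, 303.8, 14.4]
tcp_rot: [179.8, -0.4, 11.5]
ft_force: [0.5, -0.7, -3.2]
finger_gap: 16.2
```

Emit:
carry_out --increments '[[[0,0,0.002],[0,0,0],1],[[0,0,0],[0,0,0],1],[[0,0,0],[0,0,0],0.5],[[0,0,0],[0,0,0],0.5],[[0,0,0],[0,0,0],0.5],[[0,0,0],[0,0,0],0.5]]'

```text
time: 9.0
tool_pos: [480.5, 304.7, 15.9]
tcp_rot: [179.9, -0.6, 11.5]
ft_force: [-0.8, -0.7, -0.2]
finger_gap: 42.7
```

Now lift, then look.

Emit:
carry_out --increments '[[[0,0,-0.01],[0,0,0],0.5],[[0,0,-0.02],[0,0,0],0.5],[[0,0,-0.03],[0,0,0],0.5],[[0,0,-0.03],[0,0,0],0.5],[[0,0,-0.03],[0,0,0],0.5],[[0,0,0],[0,0,0],1]]'

```text
time: 9.6
tool_pos: [478.4, 304.3, 142.2]
tcp_rot: [179.8, -0.5, 11.5]
ft_force: [0.9, 0.9, 0.9]
finger_gap: 29.7
```

```bash
python3 - <<'E'
from bench import r
from h import *
import pickle
q=r.sense()
print(q["tool_pos"],q["tcp_rot"],q["ft_force"],q["finger_gap"],q["joint_pos"])
w=r.snapshot("wrist"); cv2.imwrite("pics/w5.png",w["image"]); pickle.dump(w,open("w5.pkl","wb"))
w=r.snapshot("scene"); cv2.imwrite("pics/s5.png",w["image"])
E
```

```text
[478.37101175 304.26185922 142.24445987] [179.84293023  -0.46091045  11.46689948] [0.93881941 0.8757531  0.8634215 ] 29.67773293402845 [ 27.45598461   5.41102856  96.93751486  -0.28497715  77.25179332
 106.05163263]
```

View pics/w5.png

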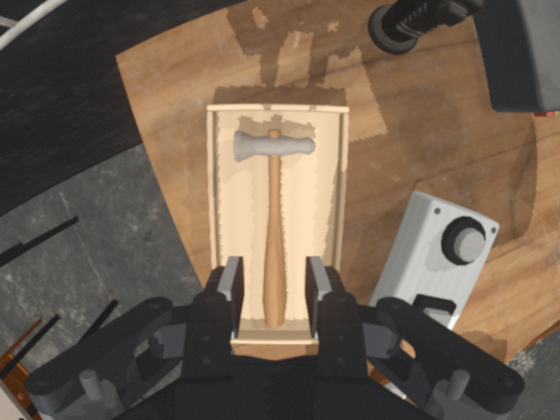

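View pics/s5.png

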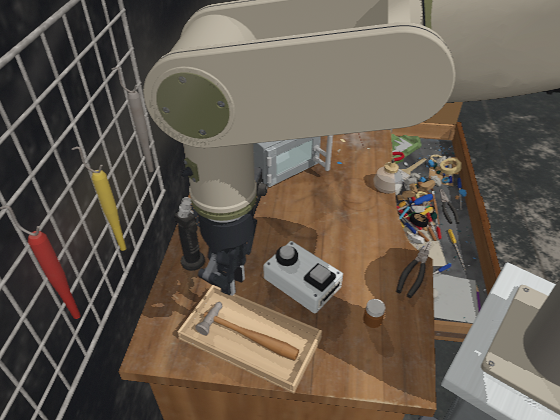

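Emit:
carry_out --increments '[[[-0.003,0.027,0],[0,0,0],1],[[-0.003,0.027,0],[0,0,0],1],[[-0.003,0.027,0],[0,0,0],1],[[-0.003,0.027,0],[0,0,0],1],[[-0.003,0.027,0],[0,0,0],1],[[-0.003,0.025,0],[0,0,0],1],[[0,0,0],[0,0,0],1]]'

```text
time: 10.4
tool_pos: [484.0, 136.2, 128.7]
tcp_rot: [179.7, 0.8, 11.6]
ft_force: [0.6, 0.7, 0.5]
finger_gap: 0.4
```

```bash
python3 - <<'E'
from bench import r
from h import *
import pickle
w0=pickle.load(open("w5.pkl","rb")); print("w5 round",unproj(w0,468,243,67,True))
q=r.sense()
print(q["tool_pos"],q["tcp_rot"],q["ft_force"],q["finger_gap"],q["joint_pos"])
w=r.snapshot("wrist"); cv2.imwrite("pics/w6.png",w["image"]); pickle.dump(w,open("w6.pkl","wb"))
w=r.snapshot("side"); cv2.imwrite("pics/d6.png",cv2.resize(w["image"][80:280,180:440],None,fx=3,fy=3)); pickle.dump(w,open("d6.pkl","wb"))
w=r.snapshot("scene"); cv2.imwrite("pics/s6.png",cv2.resize(w["image"][150:350,200:400],None,fx=3,fy=3))
E
```

```text
w5 round [495.52549106 144.60393026  67.        ]
[483.98784323 136.19862178 128.73088087] [179.6896426    0.77893132  11.63981827] [0.55529481 0.67609557 0.54352982] 0.3752633562140792 [ 10.11374159  -2.62308909 106.58705677  -0.33996446  76.80664677
  88.55163255]
```

View pics/w6.png

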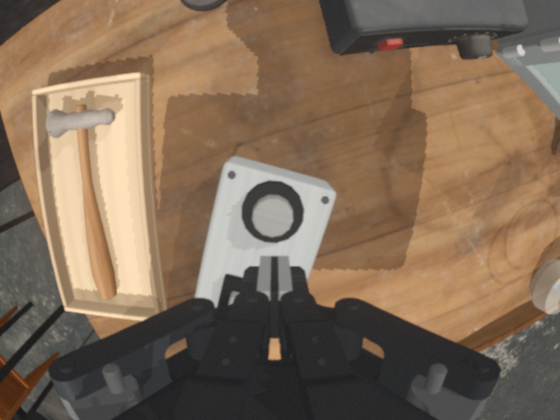

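View pics/d6.png

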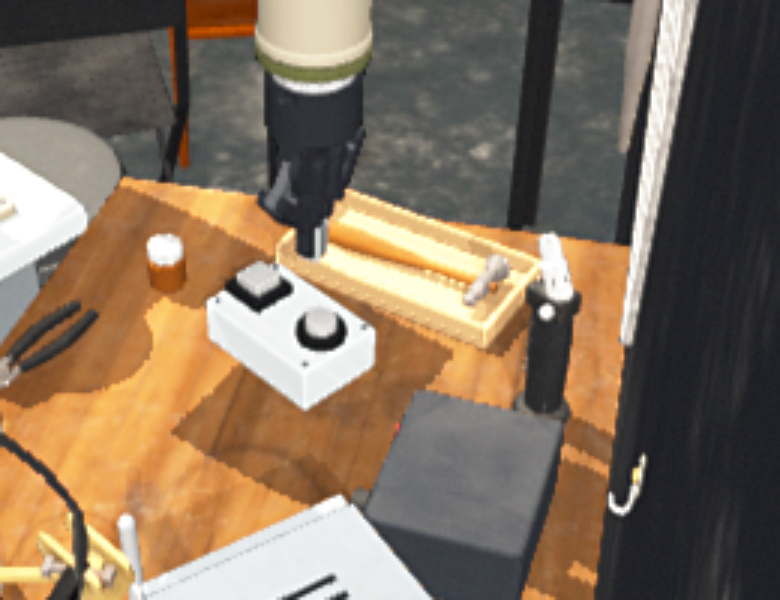

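View pics/s6.png

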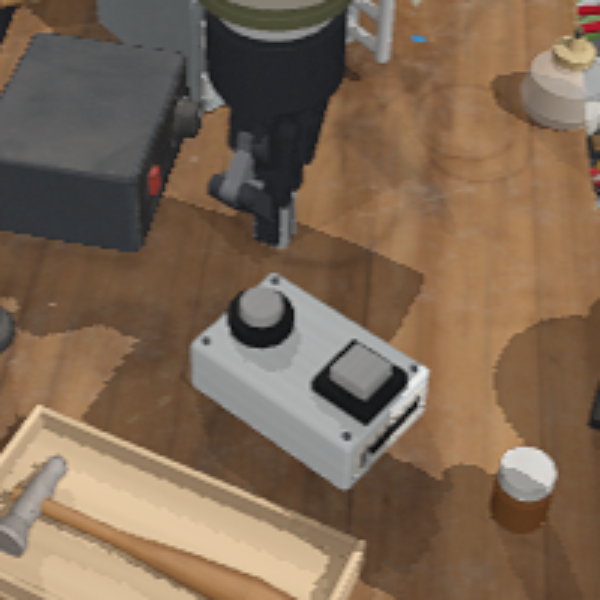

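```bash
python3 - <<'E'
from h import *
import pickle
w=pickle.load(open("w6.pkl","rb")); d=pickle.load(open("d6.pkl","rb"));s,_=pickle.load(open("s0.pkl","rb"))
a=unproj(w,270.5,215.5,67,True);print(a, unproj(d,180+322/3,80+321/3,67), unproj(s,200+263/3,150+305/3,67))
print("tip",proj(w,[[484,136.2,128.7]],True),proj(d,[484,136.2,128.7]),proj(s,[484,136.2,128.7]))
E
```

```text
[494.50678918 139.52715946  67.        ] [494.75015817 139.22858308  67.        ] [487.43147494 141.82902809  67.        ]
tip [[272.23410827 273.59040942]] [[283.27257138 166.60235755]] [[291.51219252 228.05029023]]
```

Emit:
carry_out --increments '[[[0.01,-0.002,0.015],[0,0.012,0],1],[[0,0,0.015],[0,0,0],1],[[0,0,0.01],[0,0,0],1],[[0,0,0],[0,0,0],1]]'

```text
time: 10.95
tool_pos: [492.2, 146.0, 86.2]
tcp_rot: [179.8, 0.1, 12.0]
ft_force: [-0.1, 0.2, -0.0]
finger_gap: -0.1
```

Emit:
carry_out --increments '[[[0,0.005,0.005],[0,0,0],1],[[0,0,0.004],[0,0,0],1],[[0,0,0],[0,0,0],1]]'

```text
time: 11.25
tool_pos: [492.7, 141.1, 76.6]
tcp_rot: [179.8, 0.2, 12.0]
ft_force: [0.1, 1.0, 0.3]
finger_gap: 0.0
```

```bash
python3 - <<'E'
from bench import r
from h import *
q=r.sense()
print(q["tool_pos"],q["ft_force"])
for n in("wrist","side","scene"):
    w=r.snapshot(n); i=w["image"]
    i=i[150:330,180:370] if n=="wrist" else i[130:250,230:350] if n=="side" else i[200:320,240:360]
    cv2.imwrite(f"pics/{n}7.png",cv2.resize(i,None,fx=3,fy=3))
E
python3 -c "
import cv2,numpy as np
a=[cv2.resize(cv2.imread(f'pics/{n}7.png'),(266,260)) for n in('wrist','side','scene')];cv2.imwrite('pics/m7.png',np.hstack(a))"
```

```text
[492.71727393 141.12373772  76.55932349] [0.09037254 1.01663398 0.30717277]
```

View pics/m7.png

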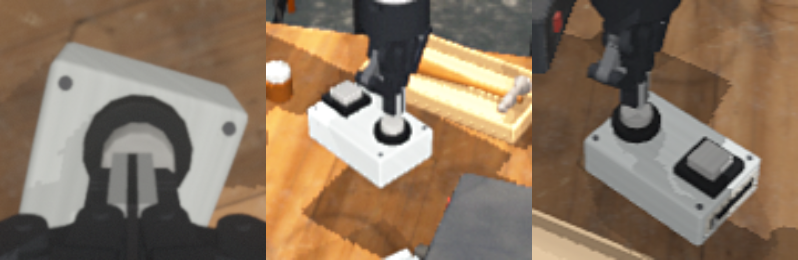

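Emit:
carry_out --increments '[[[0,0,0.005],[0,0,0],1],[[0,0,0.0005],[0,0,0],1]]'

```text
time: 11.6
tool_pos: [493.9, 141.3, 72.4]
tcp_rot: [179.8, 0.0, 12.0]
ft_force: [-0.5, 0.2, -0.3]
finger_gap: -0.3
```

Emit:
carry_out --increments '[[[0,0,0.005],[0,0,0],1],[[0,0,0.004],[0,0,0],1],[[0,0,0.003],[0,0,0],1]]'

```text
time: 11.9
tool_pos: [494.7, 141.5, 60.8]
tcp_rot: [179.8, -0.1, 12.0]
ft_force: [-8.6, -0.8, 38.9]
finger_gap: 0.2
```

Emit:
carry_out --increments '[[[0,0,0],[0,0,0],1],[[0,0,0],[0,0,0],1]]'

```text
time: 12.1
tool_pos: [494.7, 141.5, 61.2]
tcp_rot: [179.8, -0.1, 12.0]
ft_force: [-1.8, -0.0, 5.3]
finger_gap: -0.0
```

Emit:
carry_out --increments '[[[0,0,0.001],[0,0,0],1],[[0,0,0.001],[0,0,0],1],[[0,0,0.001],[0,0,0],1],[[0,0,0.001],[0,0,0],1],[[0,0,0.001],[0,0,0],1],[[0,0,0.001],[0,0,0],1],[[0,0,0.001],[0,0,0],1],[[0,0,0.001],[0,0,0],1],[[0,0,0.001],[0,0,0],1],[[0,0,0.001],[0,0,0],1]]'

```text
time: 13.1
tool_pos: [494.8, 141.5, 61.0]
tcp_rot: [179.8, 0.1, 12.1]
ft_force: [-6.4, -1.6, 14.0]
finger_gap: -0.2
```

Emit:
carry_out --increments '[[[0,0,0.001],[0,0,0],1],[[0,0,0.001],[0,0,0],1],[[0,0,0.001],[0,0,0],1],[[0,0,0.001],[0,0,0],1],[[0,0,0.001],[0,0,0],1],[[0,0,0.001],[0,0,0],1],[[0,0,0.001],[0,0,0],1],[[0,0,0.001],[0,0,0],1],[[0,0,0.001],[0,0,0],1],[[0,0,0.001],[0,0,0],1],[[0,0,0.001],[0,0,0],1],[[0,0,0.001],[0,0,0],1]]'

```text
time: 14.3
tool_pos: [494.8, 141.5, 61.0]
tcp_rot: [179.7, 0.3, 12.2]
ft_force: [-6.5, -1.9, 13.0]
finger_gap: -0.0
```

```bash
python3 - <<'E'
from bench import r
from h import *
w=r.snapshot("scene"); cv2.imwrite("pics/s8.png",cv2.resize(w["image"][230:320,250:360],None,fx=6,fy=6))
print(r.sense()["time"])
E
```

```text
14.35
```

View pics/s8.png

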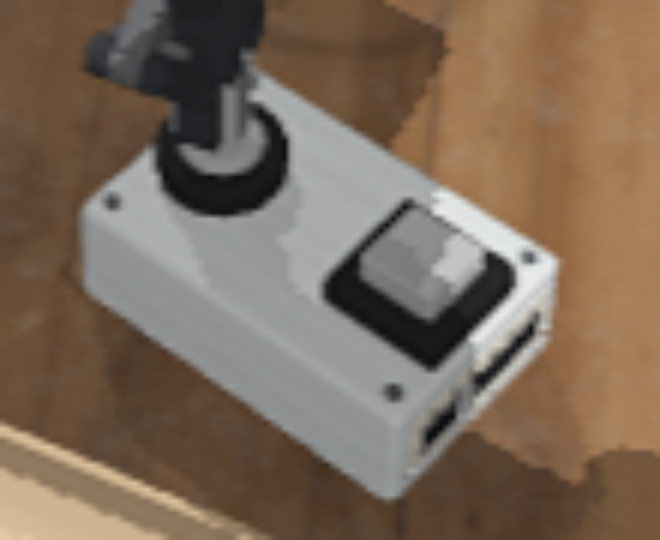

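Emit:
carry_out --increments '[[[0,0,0.001],[0,0,0],1],[[0,0,0.001],[0,0,0],1],[[0,0,0.001],[0,0,0],1],[[0,0,0.001],[0,0,0],1],[[0,0,0.001],[0,0,0],1],[[0,0,0.001],[0,0,0],1],[[0,0,0.001],[0,0,0],1],[[0,0,0.001],[0,0,0],1],[[0,0,0.001],[0,0,0],1],[[0,0,0.001],[0,0,0],1],[[0,0,0.001],[0,0,0],1],[[0,0,0.001],[0,0,0],1]]'

```text
time: 15.55
tool_pos: [494.9, 141.5, 61.0]
tcp_rot: [179.6, 0.4, 12.2]
ft_force: [-6.7, -0.4, 13.3]
finger_gap: -0.0
```

Emit:
carry_out --increments '[[[0,0,0.001],[0,0,0],1],[[0,0,0.001],[0,0,0],1],[[0,0,0.001],[0,0,0],1],[[0,0,0.001],[0,0,0],1],[[0,0,0.001],[0,0,0],1],[[0,0,0.001],[0,0,0],1],[[0,0,-0.02],[0,0,0],1],[[0,0,-0.03],[0,0,0],1],[[0,0,-0.03],[0,0,0],1],[[0,0,-0.03],[0,0,0],1]]'

```text
time: 16.55
tool_pos: [491.5, 141.7, 167.6]
tcp_rot: [179.6, 1.2, 12.2]
ft_force: [0.5, 0.3, 0.7]
finger_gap: 0.3
```

```bash
python3 - <<'E'
from bench import r
from h import *
w=r.snapshot("scene"); cv2.imwrite("pics/s9.png",cv2.resize(w["image"][100:380,170:420],None,fx=2.1,fy=2.1)); cv2.imwrite("pics/s9b.png",cv2.resize(w["image"][230:320,250:360],None,fx=6,fy=6))
q=r.sense(); print(q["time"],q["joint_pos"],q["tool_pos"])
E
```

```text
16.6 [ 10.64834008  -3.10002877 102.18732354  -0.42599098  81.62639589
  88.45536187] [494.43661836 142.32990589 173.66767471]
```

View pics/s9.png

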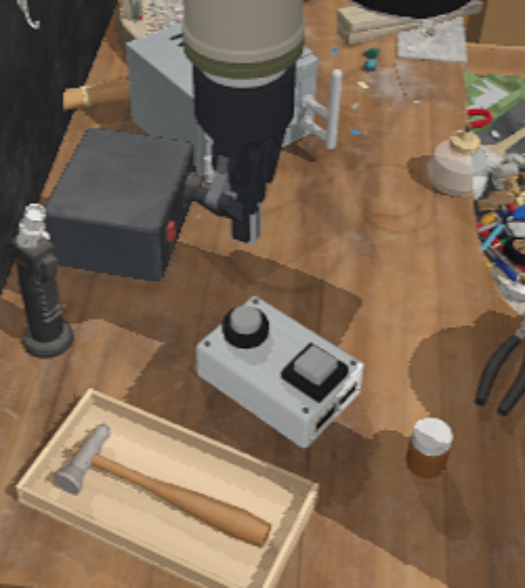

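View pics/s9b.png

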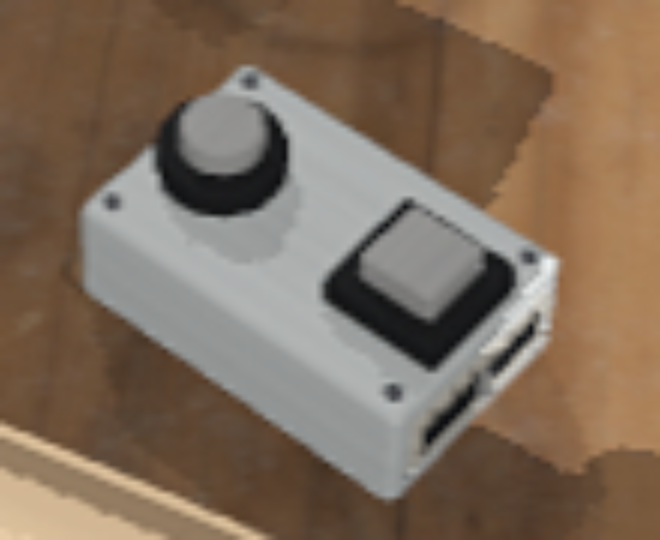

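Emit:
carry_out --increments '[[[0.003,0.03,0],[0,0.02,0],1],[[0.003,0.03,0],[0,0,0],0.3],[[0.003,0.03,0],[0,0,0],0.3],[[0.003,0.03,0],[0,0,0],0.3],[[0.003,0.03,0],[0,0,0],0],[[0.003,0.03,0],[0,0,0],0],[[0.003,0.03,0],[0,0,0],0],[[0.003,0.03,0],[0,0,0],0],[[0.003,0.025,0],[0,0,0],0],[[0,0,0],[0,0,0],0]]'

```text
time: 17.6
tool_pos: [582.5, -119.5, 175.0]
tcp_rot: [179.6, -0.8, 12.5]
ft_force: [-1.2, -0.5, -0.8]
finger_gap: 85.3
```

Emit:
carry_out --increments '[[[0,0,0],[0,0,0.115],0],[[0,0,0],[0,0,0.115],0],[[0,0,0],[0,0,0.115],0],[[0,0,0],[0,0,0.115],0],[[0,0,0],[0,0,0],0]]'

```text
time: 18.1
tool_pos: [581.2, -118.0, 171.4]
tcp_rot: [-179.9, -0.7, -14.9]
ft_force: [-0.1, -0.2, -0.2]
finger_gap: 85.2
```

```bash
python3 - <<'E'
from bench import r
from h import *
import pickle
w=r.snapshot("wrist"); cv2.imwrite("pics/w10.png",w["image"]); pickle.dump(w,open("w10.pkl","wb"))
q=r.sense(); print(q["time"],q["joint_pos"],q["tool_pos"],q["tcp_rot"])
print(proj(w,[[587.5,-153,132]],True))
s=r.snapshot("scene"); cv2.imwrite("pics/s10.png",cv2.resize(s["image"][60:260,170:420],None,fx=3,fy=3)); pickle.dump(s,open("s10.pkl","wb"))
d=r.snapshot("side"); cv2.imwrite("pics/d10.png",cv2.resize(d["image"][160:400,100:360],None,fx=2.5,fy=2.5))
E
```

```text
18.15 [-16.48119557   7.71888609  91.31723093   0.09815493  80.28414938
  88.20733983] [ 581.18762973 -117.91198298  171.33089243] [-179.9243683    -0.68241955  -14.70497675]
[[327.65874096 221.75432822]]
```

View pics/w10.png

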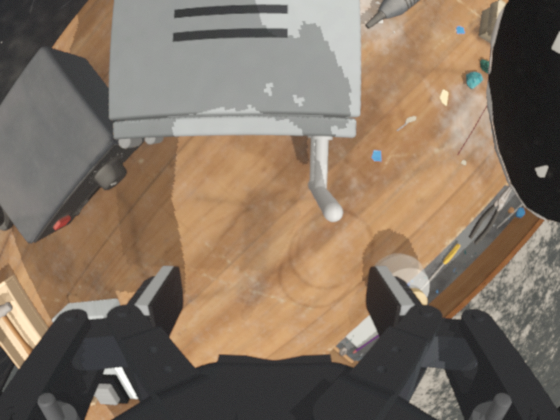

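View pics/s10.png

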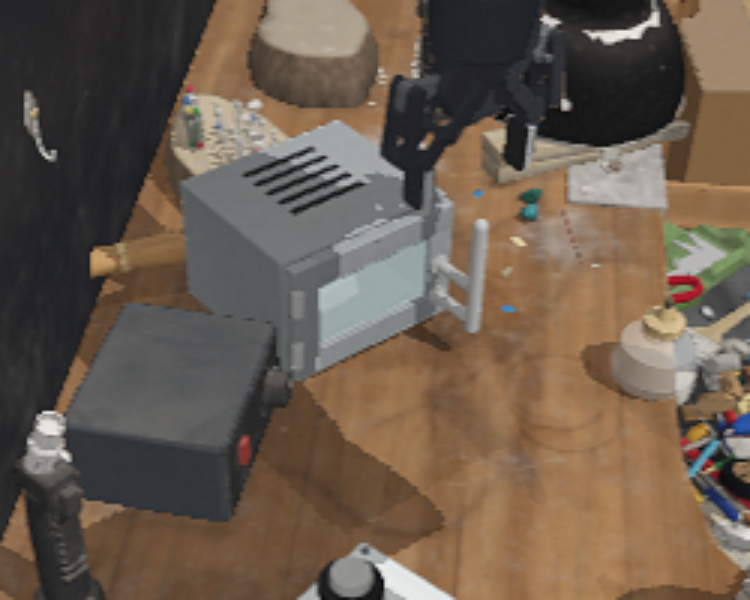

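View pics/d10.png

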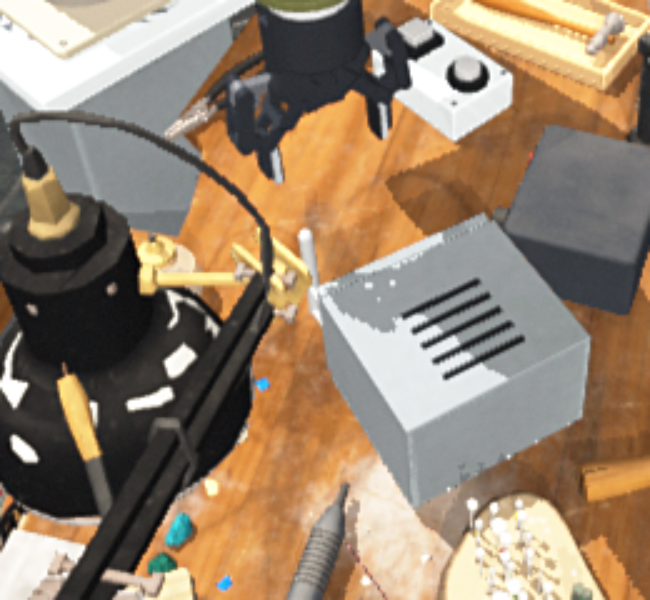

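```bash
python3 - <<'E'
from h import *
import pickle
w=pickle.load(open("w10.pkl","rb")); s,d=pickle.load(open("s0.pkl","rb"))
print(unproj(w,333,211,132,True), "scene",unproj(s,170+481.5/3,60+223/3,132))
print(tri(s,(318,45),d,(208,266)),tri(s,(322,10),d,(145,385)),tri(s,(376,8),d,(114,225)))
E
```

```text
[ 593.10222022 -157.49787986  132.        ] scene [ 585.96997265 -152.6038254   132.        ]
[ 698.67470743 -259.82029348  271.28554218] [ 800.97191518 -442.631235    273.27784258] [ 602.18443227 -342.70047599  354.63864669]
```

Emit:
carry_out --increments '[[[0.01,0.017,0],[0,-0.012,0],0],[[0.009,0.016,0],[0,0,0],0.2],[[0,0,0],[0,0,0],0.2]]'

```text
time: 18.55
tool_pos: [591.9, -155.3, 171.7]
tcp_rot: [-179.9, -0.0, -14.1]
ft_force: [-0.0, 0.5, -0.2]
finger_gap: 68.2
```

```bash
python3 - <<'E'
from bench import r
from h import *
import pickle
w=r.snapshot("wrist"); cv2.imwrite("pics/w11.png",w["image"]); pickle.dump(w,open("w11.pkl","wb"))
q=r.sense(); print(q["time"],q["joint_pos"],q["tool_pos"],q["tcp_rot"])
print(proj(w,[[587.5,-153,132],[591,-156,132]],True))
E
```

```text
18.6 [-19.48676187  11.1580114   87.45403081   0.10964259  81.3923916
  84.64264086] [ 591.74107475 -154.34947375  171.65032661] [-1.79891652e+02 -5.69171622e-03 -1.41458221e+01]
[[271.23092464 252.46313279]
 [274.6284625  246.13206828]]
```

View pics/w11.png

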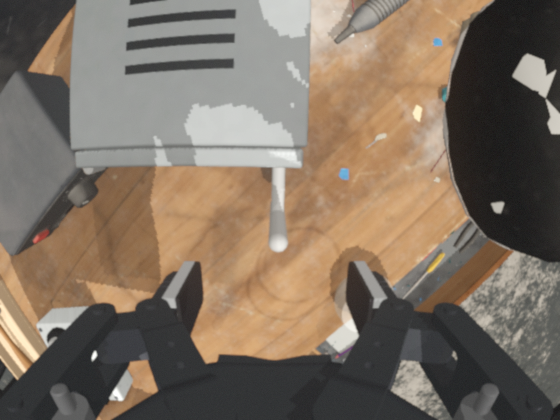

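Emit:
carry_out --increments '[[[0.001,0.003,0.02],[0,0,0],0.2],[[0,0,0.02],[0,0,0],0.2],[[0,0,0.02],[0,0,0],0.2],[[0,0,0.01],[0,0,0],0.2],[[0,0,0.0],[0,0,0],0.2]]'

```text
time: 19.1
tool_pos: [592.8, -156.4, 100.7]
tcp_rot: [-179.8, -0.2, -14.0]
ft_force: [-0.2, 0.4, -0.8]
finger_gap: 68.4
```

Emit:
carry_out --increments '[[[0,0,0.007],[0,0,0],0.2],[[0,0,0],[0,0,0],0.5],[[0,0,0],[0,0,0],1],[[0,0,0],[0,0,0],1],[[0,0,0],[0,0,0],1],[[0,0,0],[0,0,0],1]]' --newtons 30

```text
time: 19.7
tool_pos: [593.9, -157.7, 96.7]
tcp_rot: [-179.9, -0.4, -14.0]
ft_force: [3.0, 1.7, -5.5]
finger_gap: 10.8
```

```bash
python3 - <<'E'
import numpy as np
a=np.radians(-126.9-np.arange(0,93,8)); P=153*np.c_[np.cos(a),np.sin(a)]+[685,-35]
y=np.radians(-14); X=[np.cos(y),np.sin(y)];Y=[np.sin(y),-np.cos(y)]
for i in range(len(P)-1):
    d=P[i+1]-P[i]; print(P[i+1].round(1),8*(i+1),round(d@X,1),round(d@Y,1))
E
```

```text
[ 577.  -143.4] 8 -19.0 -9.7
[ 563.  -127.3] 16 -17.5 -12.2
[ 551.3 -109.4] 24 -15.6 -14.5
[542.3 -90.1] 32 -13.5 -16.6
[536.  -69.7] 40 -11.0 -18.3
[532.6 -48.6] 48 -8.4 -19.6
[532.2 -27.3] 56 -5.6 -20.6
[534.8  -6.1] 64 -2.6 -21.2
[540.2  14.6] 72 0.3 -21.3
[548.6  34.2] 80 3.3 -21.1
[559.5  52.5] 88 6.2 -20.4
```

Start with the first steps at half speed (about 4° a row).

Emit:
carry_out --increments '[[[-0.0095,-0.005,0],[0,0,0],1],[[-0.0095,-0.005,0],[0,0,0],1],[[-0.009,-0.006,0],[0,0,0],1],[[-0.009,-0.006,0],[0,0,0],1]]'

```text
time: 20.1
tool_pos: [562.1, -126.2, 96.7]
tcp_rot: [-179.9, -0.5, -14.1]
ft_force: [6.8, 3.5, -5.9]
finger_gap: 11.0
```

Emit:
carry_out --increments '[[[-0.008,-0.007,0],[0,0,0],1],[[-0.008,-0.0075,0],[0,0,0],1],[[-0.007,-0.008,0],[0,0,0],1],[[-0.0065,-0.0085,0],[0,0,0],1],[[-0.006,-0.009,0],[0,0,0],1],[[-0.005,-0.0095,0],[0,0,0],1]]'

```text
time: 20.7
tool_pos: [532.6, -61.8, 96.7]
tcp_rot: [-179.8, -0.7, -14.0]
ft_force: [7.6, -1.0, -7.0]
finger_gap: 11.0
```

Emit:
carry_out --increments '[[[-0.0035,-0.0095,0],[0,0,0],1],[[-0.003,-0.01,0],[0,0,0],1],[[-0.0025,-0.01,0],[0,0,0],1],[[-0.002,-0.01,0],[0,0,0],1],[[-0.001,-0.0105,0],[0,0,0],1],[[-0.0005,-0.0105,0],[0,0,0],1]]'

```text
time: 21.3
tool_pos: [533.1, 4.8, 96.7]
tcp_rot: [-180.0, -0.5, -14.0]
ft_force: [4.6, -2.8, -2.4]
finger_gap: 11.1
```

Emit:
carry_out --increments '[[[0,0,0],[0,0,0],1]]'

```text
time: 21.4
tool_pos: [533.5, 6.3, 96.7]
tcp_rot: [-179.9, -0.5, -13.9]
ft_force: [-0.1, -0.6, -1.1]
finger_gap: 10.9
```

Emit:
carry_out --increments '[[[0.0005,-0.0105,0],[0,0,0],1],[[0.001,-0.0105,0],[0,0,0],1],[[0.002,-0.0105,0],[0,0,0],1],[[0.002,-0.0105,0],[0,0,0],1],[[0,0,0],[0,0,0],1],[[0,0,0],[0,0,0],1]]'

```text
time: 22.0
tool_pos: [550.8, 49.2, 96.7]
tcp_rot: [-179.9, -0.5, -13.9]
ft_force: [0.5, -1.4, -0.9]
finger_gap: 11.0
```

```bash
python3 - <<'E'
from bench import r
from h import *
w=r.snapshot("wrist"); cv2.imwrite("pics/w12.png",w["image"])
w=r.snapshot("scene"); cv2.imwrite("pics/s12.png",w["image"])
q=r.sense(); print(q["time"],q["joint_pos"],q["tool_pos"],q["tcp_rot"],q["ft_force"])
E
```

```text
22.1 [-2.01616637e-01  5.84168916e+00  1.01508270e+02 -5.62118489e-02
  7.21747535e+01  1.03730145e+02] [550.62012991  48.92202642  96.67077156] [-179.93931307   -0.47443281  -13.9150273 ] [ 0.39795977 -0.16268268 -1.92793639]
```

View pics/w12.png

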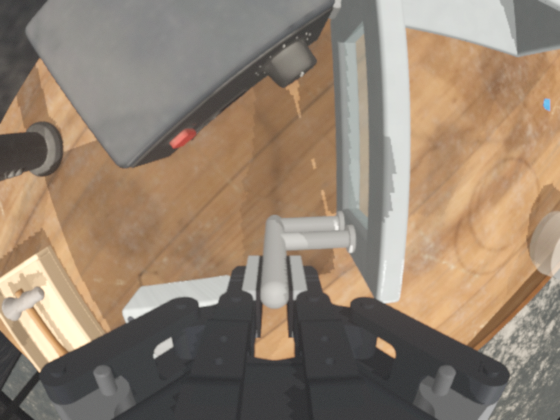

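View pics/s12.png

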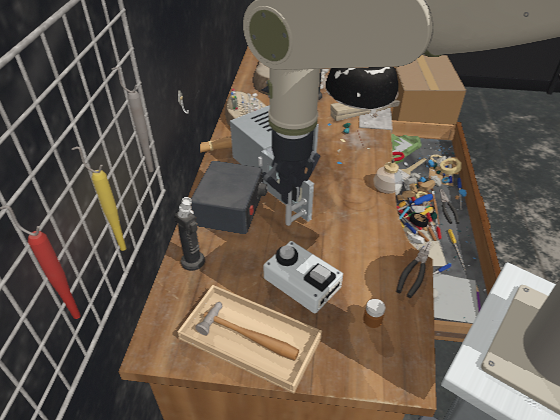

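Emit:
carry_out --increments '[[[0,0,0],[0,0,0],0.65],[[0,0,0],[0,0,0],0.65],[[0,0,0],[0,0,0],0.65],[[0,0,0],[0,0,0],0.65]]'

```text
time: 22.5
tool_pos: [550.9, 48.4, 97.3]
tcp_rot: [-179.9, -0.5, -14.0]
ft_force: [-0.3, -0.6, 0.8]
finger_gap: 29.8
```

Emit:
carry_out --increments '[[[0,0,-0.01],[0,0,0],0.65],[[0,0,-0.02],[0,0,0],0.65],[[0,0,-0.03],[0,0,0],0.65],[[0,0,-0.03],[0,0,0],0.65],[[0,0,-0.03],[0,0,0],0.65],[[0,0,-0.03],[0,0,0],0.65],[[0,0,0],[0,0,0],0.65],[[0,0,0],[0,0,0],0.65]]'

```text
time: 23.3
tool_pos: [548.7, 48.0, 258.1]
tcp_rot: [-179.9, -0.6, -14.0]
ft_force: [0.7, 0.3, -0.5]
finger_gap: 29.8
```

```bash
python3 - <<'E'
from bench import r
from h import *
w=r.snapshot("wrist"); cv2.imwrite("pics/w13.png",w["image"])
s=r.snapshot("scene"); cv2.imwrite("pics/s13.png",cv2.resize(s["image"][90:390,150:430],None,fx=2,fy=2))
q=r.sense(); print(q["time"],q["tool_pos"],q["tcp_rot"],q["ft_force"],q["qd"])
for a in(72,80,85,90,95):
    t=np.radians(-126.9-a);print(a,proj(w,[685+153*np.cos(t),-35+153*np.sin(t),132],True),proj(s,[681+153*np.cos(t),-32+153*np.sin(t),132]))
E
```

```text
23.4 [548.6321674   48.0267261  257.49679966] [-179.8919137    -0.59886488  -14.00235383] [-0.82180475  0.12186901  0.368131  ] [-0.0536099   1.01729466  1.31991267 -0.02711702 -0.2087338   0.0518809 ]
72 [[313.83561722 210.13644187]] [[305.38470772 181.767083  ]]
80 [[289.40872013 206.34304791]] [[296.27713844 185.21708936]]
85 [[274.33337679 202.27412809]] [[290.14897694 186.955177  ]]
90 [[259.57657195 196.92471072]] [[283.75393248 188.34494878]]
95 [[245.28102974 190.33344238]] [[277.15446983 189.36871744]]
```

View pics/w13.png

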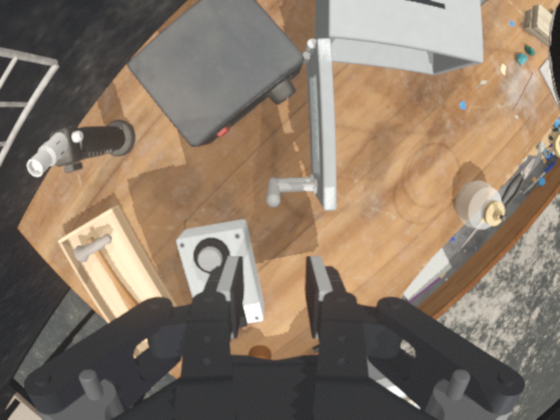

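View pics/s13.png

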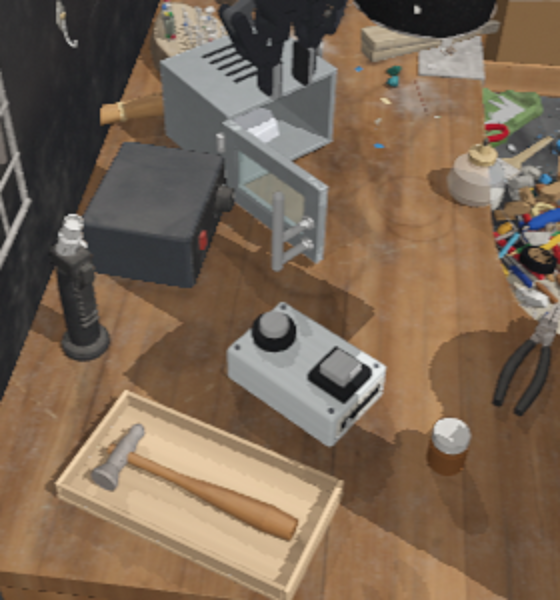

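```bash
python3 -c "
from bench import r
print(r.hand_in())"
```

```text
the job is handed in; nothing more can be done
None
```

The job is done and handed in at about 23.4 s of the 72 s allowed; the hand-in reports no verdict.

- **Hammer:** it was lifted clear of the door and laid in the tray. The last pictures show it flat with its balance point about 25 mm along from the tray's centre.
- **Round button:** it was held down without a break for about 4.4 s and then let go. It is up, and just after release the pointer stood at about the middle of its slot, roughly 0.027 m by eye. The square button was never touched.
- **Door:** I swung it by its post and let go. From the post's position in two camera views it stands at about 85°.
- **Bystanders and arm:** the spirit lamp and gas torch look upright and where they started. The arm hangs clear at 257 mm, with no contact force beyond sensor noise.

**Disagreement:** the wrist and scene cameras differed by about 5 mm on the positions of the hammer, button and post. I leaned on the wrist view for close work, and every grasp worked. The highest contact force I read was about 40 N, briefly, with the fingertips on the button; the force was only read at the end of each move.

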